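Set the loose board rest on the board holder's bar and lock its cam lever

ROBOT

A 6-joint arm with a two-finger parallel gripper is mounted at the origin on a cart in front of the work surface, level with it; the furniture and walls round the work are solid. World frame = base frame: x ahead of the robot, y to its left, z up, the work surface at z = 0. Lengths are in m, angles in rad, forces in N, time in s.
With the tool pointing down it reaches from about 0.425 to 0.925 m from the base axis. Payload 12.5 kg.
Tool frame: the origin (TCP) lies between the finger pads; the fingertips stand finger_overhang ahead of it and the grasp point (between the pads) lies 5 mm behind it (finger_overhang is the distance from the TCP to the fingertips, in m); z points along the fingers, y is the line along which they close (so a half turn about z gives the same grasp; the last joint's range is limited). The gripper opens to 85 mm and grips with 20 to 120 N. Pads are 22 mm wide; open, the fingers measure 114 mm over their backs; the gripper's body (76 mm by 85 mm) begins 54 mm behind the grasp point. The pads swing forward as they close: fully open they stand 13 mm farther back than shut.
Start: joints at [-1.273, 0.491, 1.559, -0, 1.092, -0.106], TCP at [0.246, -0.575, 0.245] pointing down, gripper open.
Joint ranges: [-3.1, 3.1], [-0.84, 2.19], [0.05, 2.79], [-1.13, 4.28], [0.06, 2.93], [-2.69, 2.69]. Speed limits (rad/s): [2.22, 2.22, 2.79, 3.14, 3.14, 3.14].

INTERFACE

Orientations are given as [roll, pitch, yaw] about the fixed x, y, z axes, in that order (R = Rz(yaw) Ry(pitch) Rx(roll)).
In Python, from workcell import * gives the robot as it stands.
- The arm moves only by the tool arm_command, never from a script. Its argument "targets" is a list of rows, each a list of 3 entries, a list of its own where there are three numbers: the shift along the tool's x, y, z in cm, then the turn about the tool's z in degrees, then the opening, from 0 (shut) to 1 (fully open). In form: [[[tx, ty, tz], roll, gripper], ...]. A call has 1 to 12 rows; each row is the pose to reach, as a shift and turn from the pose commanded when the call began, along the tool's axes at that moment; what a row does not reach only later rows make up. A row lasts 1/8 s, in which the tool goes at most 62.5 mm and 10.7 degrees, less where a joint would pass 70% of its speed; a pose out of reach is approached as far as the arm can. A call with a gripper value outside its range is refused whole. The fingers move at their own pace and stop on an object; "squeeze" is the grip in N (left out, the last holds). Time passes only in rows, so rows that repeat a pose let the fingers close. It gives the time, the measured TCP pose, the force, the opening and the grip force at its end, in the units of the state.
- get_obs(): the state, without advancing time (a new reading comes with each control period).
- camera(name): name is "scene" or "top" or "wrist"; returns the picture (480x640x3 uint8, blue, green, red); there is no depth.
- get_calibration(name): a dict with "camera_matrix" (3x3 intrinsics, pixels), "T" (4x4, takes a point from camera to world coordinates); the wrist camera has in their place "mount" (4x4, takes a point from camera to tool coordinates, whose origin is the TCP and whose axes are the flange's). Camera axes: x right, y up, looking along -z (the intrinsics and any distortion apply to the point x, -y, -z); pixel columns grow to the right and rows downward; lengths in m; the calibration is good to about 2 mm. The wrist camera is an equidistant fisheye: a pixel r from the principal point sees the ray r / f radians off the axis. A picture is of the moment at which its call begins: read the wrist's pose just before it. get_calibration takes no time and is no camera call.
- close_job(): hands the job in; it is judged then, once.
The state is a dict: "t": time; "joints": joint angles; "joint_vel": joint speeds; "effort": joint torques, N m; "eef_pos": TCP position; "ee_rot": TCP orientation; "force": force on the tool from outside, world axes, zero at the start; "torque": the same for the moment, N m; "gripper_width": opening from 0.0 (shut) to 1.0 (fully open); "gripper_force": force on a finger pad.
Only numpy, scipy, OpenCV 4.12 (cv2) and the standard library are available. Lean on these libraries where they do the work, as an engineer would, in place of code of your own. Each camera call takes 0.05 s, during which the arm holds its last target. There are 200 camera calls.

TASK

Set the loose board rest astride the bar of the board holder, fully down, its lever to the front (the robot's side) and its ledge facing the fixed rest, with about 170 mm between the two upright shoulder faces, so that the 160 mm circuit board could drop in between and lie on both ledges. Then fold the rest's cam lever all the way down to lock it there, leaving the board and the other things on the bench alone.

Things in the scene. Friction and masses are not known exactly. Their poses are not given: they have to be found in the camera images.
- board_holder: Board holder, fixed: a level aluminium bar on edge along its y, 18 mm thick (x), 30 mm high, top 100 mm above the bench, free from y = -170 to +170 mm, nothing beneath it. At each end a grey foot, 130 mm in x, 30 mm in y. Origin on the bench under the bar's middle; -x is its front (robot's side), z up. Its place and yaw (up to 0.25 rad) vary.
- fixed_rest: The rest already fixed on the left part of the bar (where along it varies): mirror image of the loose one, ledge facing -y (right), lever at the front and already folded down. Same axes as the holder; origin on the bar's centre line, middle of the underside of its legs, 62 mm above the bench; its top is 149 mm above the bench.
- fixed_shoulder (a point): Middle of the fixed rest's upright shoulder face (4 mm to -y of the fixed rest's origin, 73 mm above it), which looks to -y along the bar.
- board_rest: Loose board rest, 0.25 to 0.5 kg, standing on the bench. Origin: middle of the underside of its legs; z up, -x its front (lever side), +y its ledge side. Aluminium inverted U: two legs 12 mm thick (x), 40 mm wide (y), 38 mm long, between them a notch 22 mm wide (29 mm at the flared mouth) that goes over the bar; bridge z = 38 to 50 mm. Centre of mass near x = 0, y = 3 mm.
- rest_seat (a point): Middle of the underside of the loose rest's bridge, 38 mm above its origin. It rests on the bar's top when fully down; the rest's origin is then 62 mm above the bench.
- rest_shoulder (a point): Middle of the loose rest's upright shoulder face, which looks to its +y; at y = 4, z = 73 mm from its origin. The dark steel arm, x = -30 to 50 mm, is stepped: ledge y = -10 to 28, z = 50 to 60 mm; upright shoulder y = -10 to 4 (14 mm thick), z = 59 to 87 mm. The shoulder can be gripped from above across y.
- rest_front (a point): Point on the loose rest's front face at the bridge (x = -23 mm, z = 44 mm from its origin).
- rest_lever (a joint): Angle of the loose rest's cam lever: 0 = open, pointing to the front (-x) and 50 degrees up; 1.22 = fully folded down (end stop), pointing to the front and 20 degrees below level. Starts at 0 to 0.2, stays where left. Pin: along y, x = -34, z = 32 mm from the rest's origin. Shutting it drives a pad in the front leg 5 mm into the notch, onto the bar; the notch then no longer fits over the bar.
- lever_end (a point): Middle of the lever's black end (30 x 22 x 10 mm), 47 mm from its pin; 3 to 6 N down on it turns the lever. Fully folded down it is at x = -78, z = 16 mm from the rest's origin.
- circuit_board: Green circuit board with components, 100 x 160 mm, 18 mm high, lying flat on the bench in front of the holder. Leave it. Origin at the middle of its underside, 160 mm along its y.
- cutters: Side cutters with red handles, 131 x 62 x 11 mm, lying on the bench. Leave them. Origin at the middle of the underside.
- multimeter: Multimeter in a yellow case, 155 x 88 x 46 mm, at the left. Leave it. Origin at the middle of the underside.
- flux_bottle: Small bottle, 34 mm across and 79 mm high, at the left behind the multimeter. Leave it. Origin at the middle of the underside.
Not all that is in view belongs to the job. Leave any blue or pink look-alike of the board_rest alone.

How it is judged:
On the way, in this order (a step that is already met when the one before it is completed fails the run):
1. the loose rest sits astride the bar, fully down, lever to the front, lever still open (z of rest_seat in the frame of board_holder between 0.096 and 0.104 m and x of rest_seat in the frame of board_holder between -0.006 and 0.006 m and x of rest_front in the frame of board_holder below -0.01 m and angle between board_rest's own z axis and vertical below 0.15 rad and value of joint rest_lever below 0.6 rad), for 0.2 s.
2. the lever is folded fully down (value of joint rest_lever above 1.1 rad), for 0.2 s.
At the end, for the whole second after the job is handed in: The loose rest sits astride the bar, down within 4 mm, centred within 6 mm, upright within 0.10 rad, square within 0.12 rad, lever to the front, 160 to 180 mm along the bar between the shoulder faces; lever past 1.1 rad; rest released and still (z of rest_seat in the frame of board_holder between 0.096 and 0.104 m and x of rest_seat in the frame of board_holder between -0.006 and 0.006 m and x of rest_front in the frame of board_holder below -0.01 m and angle between the x axis of board_rest and the x axis of board_holder, either way round below 0.12 rad and angle between board_rest's own z axis and vertical below 0.1 rad and y of rest_shoulder in the frame of fixed_shoulder between -0.18 and -0.16 m and value of joint rest_lever above 1.1 rad and linear speed of board_rest below 0.02 m/s); the robot touches nothing.
It fails at once if the circuit board is moved by more than 20 mm (distance of circuit_board from where it was at the start of the episode above 0.02 m).
It fails at once if the cutters are moved by more than 20 mm (distance of cutters from where it was at the start of the episode above 0.02 m).
It fails at once if the multimeter is moved by more than 20 mm (distance of multimeter from where it was at the start of the episode above 0.02 m).
It fails at once if the flux bottle is moved by more than 20 mm (distance of flux_bottle from where it was at the start of the episode above 0.02 m).
It also fails if it takes over 48 s, if anything falls off the work surface, if the arm or the gripper's body presses on something with over 40 N, if the wrist force passes 120 N, or if a joint passes its speed limit or range.

## Working session

There is one attempt and no reset: what is moved stays moved. The work goes in short steps, Python scripts to look and compute and a tool call to move; the robot and the scene stay as the last step left them, time stands still between calls to the robot, and variables do not carry over. Pictures are saved under pics/ and viewed, at most 10 in all, crops included, and the job is handed in when it is done.

Besides the shell and the picture viewer there is one more tool, called after "Call:" as name([rows], argument=value, ...), one row to a line, values as JSON. arm_command: Moves the arm, as the interface text tells. Its arguments: {"type":"object","properties":{"targets":{"type":"array"},"squeeze":{"type":"number"}},"required":["targets"]}

```bash
mkdir -p pics; ls; python3 - <<'E'
from workcell import *
import cv2,numpy as np
np.set_printoptions(precision=4,suppress=True)
for n in("scene","top"):
    cv2.imwrite(f"pics/{n}0.png",camera(n)); c=get_calibration(n); print(n,c)
print(get_calibration("wrist"));print(get_obs())
E
```

```text
pics
scene {'camera_matrix': array([[500.143 ,   0.    , 320.8905],
       [  0.    , 500.143 , 234.2585],
       [  0.    ,   0.    ,   1.    ]]), 'T': array([[-0.6419,  0.3496, -0.6824, -0.5221],
       [-0.7664, -0.2631,  0.5861,  0.7366],
       [ 0.0253,  0.8992,  0.4368,  0.7337],
       [ 0.    ,  0.    ,  0.    ,  1.    ]])}
top {'camera_matrix': array([[567.4026,   0.    , 318.9329],
       [  0.    , 567.4026, 240.3956],
       [  0.    ,   0.    ,   1.    ]]), 'T': array([[-0.0171,  0.9965, -0.0812,  0.3415],
       [-0.9998, -0.0173, -0.0023, -0.1213],
       [-0.0037,  0.0812,  0.9967,  1.8415],
       [ 0.    ,  0.    ,  0.    ,  1.    ]])}
{'camera_matrix': array([[371.6483,   0.    , 327.6556],
       [  0.    , 371.6483, 239.6433],
       [  0.    ,   0.    ,   1.    ]]), 'mount': array([[-0.0005,  0.9468,  0.3219,  0.0812],
       [ 1.    , -0.0001,  0.0019,  0.0006],
       [ 0.0019,  0.3219, -0.9468, -0.1304],
       [ 0.    ,  0.    ,  0.    ,  1.    ]])}
{'t': 0.1, 'joints': array([-1.2726,  0.4915,  1.5594,  0.    ,  1.0917, -0.1056]), 'joint_vel': array([-0.0006, -0.0006, -0.0023, -0.0002,  0.0014, -0.0013]), 'effort': array([  0.0024, -61.9448, -26.2027,  -0.0001,   0.0029,  -0.    ]), 'eef_pos': array([ 0.2455, -0.5745,  0.2448]), 'ee_rot': array([-3.1406, -0.0001,  0.4038]), 'force': array([ 0.021 , -0.1992,  0.367 ]), 'torque': array([ 0.0179, -0.0172, -0.0242]), 'gripper_force': 0.0, 'gripper_width': 0.9988576055017009}
```

View pics/scene0.png

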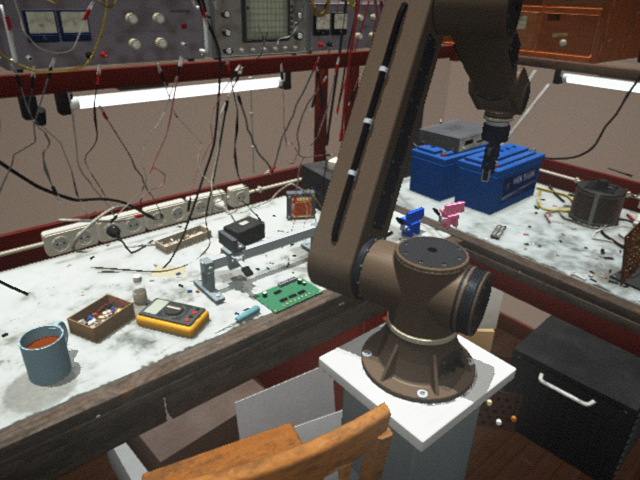

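View pics/top0.png

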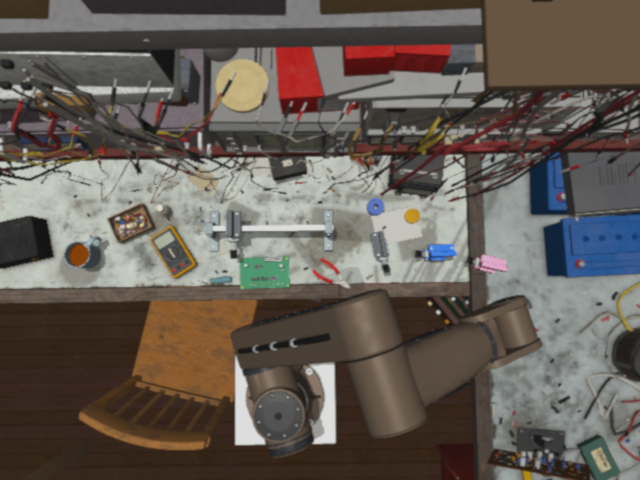

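The top view shows three look-alikes: grey (380,246), blue (438,252) and pink (490,263). The grey one fits, being aluminium and dark steel. The bar runs (222,228)–(328,230) and the fixed rest is at (234,226). I'll confirm with an enlarged crop.

```bash
cat > h.py <<'E'
from workcell import *
import cv2,numpy as np
from scipy.spatial.transform import Rotation as R
np.set_printoptions(precision=4,suppress=True)
def ray_top(n,px):
    c=get_calibration(n);K=c["camera_matrix"];T=c["T"];u,v=px
    d=T[:3,:3]@np.array([(u-K[0,2])/K[0,0],-(v-K[1,2])/K[1,1],-1]);return T[:3,3],d
def tcpT(o):
    M=np.eye(4);M[:3,:3]=R.from_euler('xyz',o['ee_rot']).as_matrix();M[:3,3]=o['eef_pos'];return M
def ray_wrist(M,px):
    c=get_calibration("wrist");K=c["camera_matrix"];T=M@c["mount"];u,v=px
    a=(u-K[0,2])/K[0,0];b=(v-K[1,2])/K[1,1];r=np.hypot(a,b)+1e-12
    return T[:3,3],T[:3,:3]@np.array([a/r*np.sin(r),-b/r*np.sin(r),-np.cos(r)])
def onz(ray,z):
    o,d=ray;return o+d*(z-o[2])/d[2]
def proj_wrist(M,p):
    c=get_calibration("wrist");K=c["camera_matrix"];q=np.linalg.inv(M@c["mount"])@np.append(p,1)
    x,y,z=q[0],-q[1],-q[2];s=np.hypot(x,y);r=np.arctan2(s,z)
    return np.array([K[0,2]+K[0,0]*r*x/s,K[1,2]+K[0,0]*r*y/s])
E
python3 - <<'E'
from h import *
im=cv2.imread("pics/top0.png")
cv2.imwrite("pics/crop1.png",cv2.resize(im[190:300,200:400],None,fx=4,fy=4,interpolation=cv2.INTER_CUBIC))
for n,p,z in[("rest",(380,246),.08),("lever",(387,269),.06),("blue",(438,252),.05),("barL",(222,228),.1),("barR",(328,230),.1),("fix",(234,226),.149),("cutters",(328,272),0),("pcb",(265,272),.01)]:
    print(n,onz(ray_top("top",p),z))
E
```

```text
rest [ 0.4643 -0.3069  0.08  ]
lever [ 0.393  -0.3291  0.06  ]
blue [ 0.4442 -0.4927  0.05  ]
barL [0.527  0.1813 0.1   ]
barR [ 0.5151 -0.1458  0.1   ]
fix [0.5272 0.1367 0.149 ]
cutters [ 0.3883 -0.1447  0.    ]
pcb [0.3916 0.0586 0.01  ]
```

View pics/crop1.png

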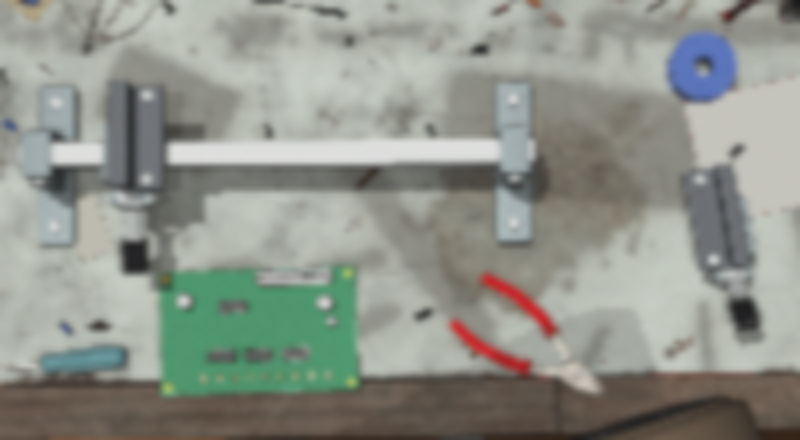

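The crop confirms the grey loose rest: shoulder on the right, ledge to the left, lever toward the robot. Next I move over it for a wrist view.

Call:
arm_command([
  [[30,-16,0],6.5,1],
  [[30,-16,0],6.5,1],
  [[30,-16,0],6.5,1],
  [[30,-16,0],6.5,1],
  [[30,-16,0],6.5,1],
  [[30,-16,0],6.5,1],
  [[30,-16,0],6.5,1],
  [[30,-16,0],6.5,1],
])

```text
t: 1.1
eef_pos: [0.4582, -0.3102, 0.2451]
ee_rot: [-3.142, 0.0, 0.29]
force: [-0.4, -0.5, 0.3]
gripper_width: 1.007
gripper_force: 0.0
```

```bash
python3 - <<'E'
from h import *
import workcell; print([k for k in dir(workcell) if k[0]!='_'], globals().get('finger_overhang'))
o=get_obs();im=camera("wrist");cv2.imwrite("pics/w1.png",im);np.save("w1.npy",tcpT(o));print(o['t'],o['eef_pos'],o['ee_rot'])
E
```

```text
['IKError', 'camera', 'close_job', 'finger_overhang', 'get_calibration', 'get_obs'] 0.014
1.1 [ 0.4582 -0.3102  0.2451] [-3.1415  0.0003  0.2903]
```

View pics/w1.png

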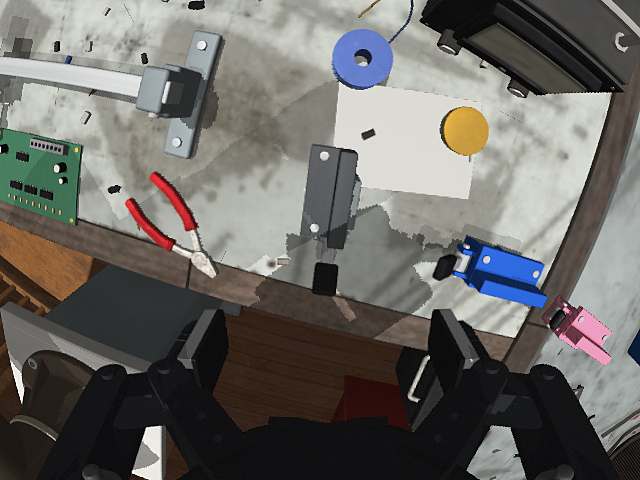

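The loose rest is at (330,198), ledge left with two screws, shoulder strip right (335–357), and the lever's black end at (325,278). The fixed foot is at (190,95). I'll enlarge it for the corners.

```bash
python3 - <<'E'
from h import *
im=cv2.imread("pics/w1.png")
cv2.imwrite("pics/crop2.png",cv2.resize(im[135:300,280:380],None,fx=3.6,fy=3.6,interpolation=cv2.INTER_CUBIC))
E
```

```text
(no output)
```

View pics/crop2.png

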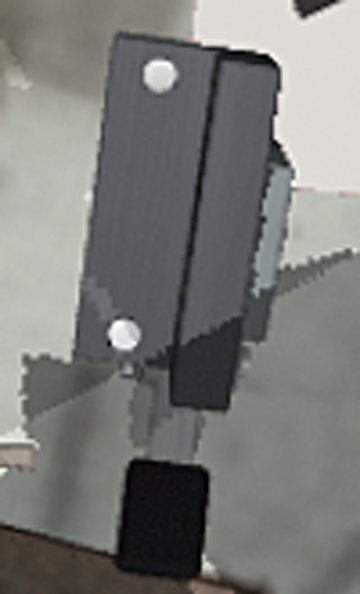

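```bash
python3 - <<'E'
from h import *
M=np.load("w1.npy")
P=lambda u,v,z:onz(ray_wrist(M,(280+u/3.6,135+v/3.6)),z)
fl,fr,nl,nr=P(219,55,.087),P(278,65,.087),P(171,404,.087),P(228,409,.087)
lf,ln=P(115,36,.06),P(75,357,.06)
print(fl,fr,nl,nr,lf,ln)
print("len 80",np.linalg.norm(fl-nl),np.linalg.norm(fr-nr),np.linalg.norm(lf-ln),"w 14",np.linalg.norm(fl-fr),np.linalg.norm(nl-nr))
for a,b in((fl,nl),(fr,nr),(lf,ln)): d=a-b;print("yaw",np.arctan2(d[1],d[0]))
yaw=np.mean([np.arctan2(*(a-b)[1::-1]) for a,b in((fl,nl),(fr,nr),(lf,ln))])
Rz=np.array([[np.cos(yaw),-np.sin(yaw)],[np.sin(yaw),np.cos(yaw)]])
c=np.mean([fl,fr,nl,nr],0)[:2]; O=c-Rz@[10,-3]; print("yaw",yaw,"origin",O,"lf,ln rel",Rz.T@(lf[:2]-O),Rz.T@(ln[:2]-O))
g=O+Rz@[0,-3];d=g-M[:2,3];print("grip pt",g,"tool shift",M[:2,:2].T@d, "turn deg",np.degrees(M_y:=np.arctan2(M[1,0],M[0,0]))-np.degrees(yaw))
E
```

```text
[ 0.5148 -0.3041  0.087 ] [ 0.5165 -0.3169  0.087 ] [ 0.4357 -0.317   0.087 ] [ 0.4383 -0.3299  0.087 ] [ 0.5102 -0.281   0.06  ] [ 0.4313 -0.2933  0.06  ]
len 80 0.08017017135753862 0.07928697626623672 0.07980564029142939 w 14 0.012882797834136728 0.01315753735005689
yaw 0.16090497700273393
yaw 0.1643430133774995
yaw 0.1547472274515726
yaw 0.15999840594393536 origin [-9.8739  1.0515] lf,ln rel [10.0392 -2.9699] [ 9.9594 -2.9695]
grip pt [-9.396  -1.9101] tool shift [-9.8999 -1.2875] turn deg 7.464658384007317
```

Call:
arm_command([
  [[0.56,1.04,5],7.5,1],
  [[0.56,1.04,10],7.5,1],
  [[0.56,1.04,14],7.5,1],
  [[0.56,1.04,16.7],7.5,1],
  [[0.56,1.04,16.7],7.5,1],
  [[0.56,1.04,16.7],7.5,0],
  [[0.56,1.04,16.7],7.5,0],
  [[0.56,1.04,16.7],7.5,0],
  [[0.56,1.04,16.7],7.5,0],
  [[0.56,1.04,16.7],7.5,0],
  [[0.56,1.04,16.7],7.5,0],
], squeeze=70)

```text
t: 2.52
eef_pos: [0.4671, -0.3181, 0.079]
ee_rot: [3.141, -0.001, 0.159]
force: [-1.0, 1.3, 6.7]
gripper_width: 0.145
gripper_force: 68.8
```

Call:
arm_command([
  [[0,0,-4],0,0],
  [[0,0,-10],0,0],
  [[1,-4,-15],0,0],
  [[1.5,-9,-17],4,0],
  [[2,-14,-17],8,0],
  [[2.5,-19,-17],11.4,0],
  [[2.9,-24,-17],11.4,0],
  [[2.9,-28.7,-17],11.4,0],
  [[2.9,-28.7,-17],11.4,0],
  [[2.9,-28.7,-17],11.4,0],
])

```text
t: 3.78
eef_pos: [0.45, -0.0302, 0.2483]
ee_rot: [3.141, -0.0, -0.039]
force: [-0.6, -0.0, -3.1]
gripper_width: 0.147
gripper_force: 69.7
```

```bash
python3 - <<'E'
from h import *
o=get_obs();im=camera("wrist");cv2.imwrite("pics/w2.png",im);np.save("w2.npy",tcpT(o));print(o['t'],o['eef_pos'],o['ee_rot'],o['gripper_width'])
E
```

```text
3.775 [ 0.45   -0.0302  0.2483] [ 3.1413 -0.     -0.0388] 0.14744378972065572
```

View pics/w2.png

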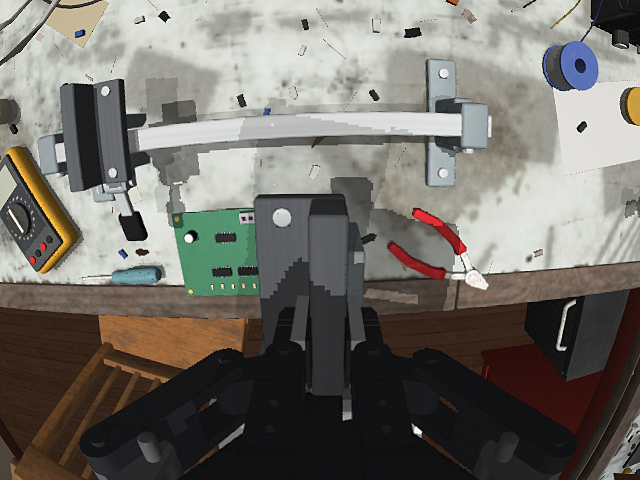

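The wrist view shows the held rest centred (330,280), the bar (135–490, y≈115–150), the fixed rest (95,135) and the board. I'll enlarge the fixed rest and take bar edge profiles.

```bash
python3 - <<'E'
from h import *
im=cv2.imread("pics/w2.png")
cv2.imwrite("pics/crop3.png",cv2.resize(im[70:205,30:190],None,fx=4,fy=4,interpolation=cv2.INTER_CUBIC))
g=cv2.cvtColor(im,cv2.COLOR_BGR2GRAY)
for u in(180,200,225,330,350,400,430): print(u,g[100:165,u].tolist())
E
```

```text
180 [169, 84, 93, 98, 99, 100, 98, 96, 95, 94, 94, 94, 96, 98, 99, 100, 103, 72, 74, 76, 74, 73, 62, 121, 215, 217, 220, 221, 224, 223, 223, 222, 220, 218, 216, 218, 219, 220, 222, 220, 218, 218, 218, 220, 215, 168, 112, 95, 100, 99, 97, 122, 138, 136, 131, 128, 125, 123, 123, 123, 124, 127, 126, 124, 124]
200 [160, 159, 161, 160, 160, 161, 161, 161, 160, 159, 159, 160, 161, 163, 143, 137, 137, 137, 141, 143, 141, 170, 201, 220, 219, 222, 223, 223, 223, 222, 221, 219, 216, 216, 217, 220, 221, 217, 214, 215, 215, 220, 228, 134, 98, 131, 134, 134, 132, 132, 130, 128, 120, 210, 227, 222, 222, 221, 221, 220, 221, 220, 221, 221, 220]
225 [215, 217, 218, 220, 221, 223, 222, 220, 219, 219, 222, 205, 187, 191, 192, 193, 195, 197, 165, 179, 215, 221, 222, 222, 223, 224, 224, 222, 221, 218, 217, 215, 217, 220, 218, 213, 214, 214, 217, 224, 203, 113, 93, 134, 133, 134, 134, 134, 128, 131, 233, 222, 219, 219, 218, 220, 220, 219, 219, 221, 222, 222, 223, 224, 222]
330 [216, 218, 220, 223, 197, 191, 194, 195, 193, 192, 192, 191, 167, 191, 216, 222, 221, 221, 221, 224, 201, 185, 186, 186, 186, 186,
[... 454 characters left out ...]
144, 145, 143, 141, 139, 137, 135, 135, 133, 132, 131]
400 [166, 165, 164, 134, 136, 136, 137, 135, 134, 134, 133, 139, 191, 213, 222, 222, 225, 226, 223, 222, 220, 219, 220, 220, 222, 222, 222, 223, 224, 188, 191, 195, 195, 200, 168, 81, 72, 77, 81, 85, 89, 91, 86, 134, 165, 154, 148, 146, 147, 145, 146, 145, 146, 145, 148, 150, 149, 151, 148, 150, 154, 156, 157, 155, 152]
430 [165, 164, 161, 162, 164, 164, 155, 138, 142, 142, 140, 135, 160, 199, 221, 224, 224, 228, 229, 225, 224, 222, 222, 221, 222, 224, 226, 227, 224, 222, 223, 225, 225, 231, 213, 135, 76, 99, 99, 97, 98, 93, 127, 176, 168, 168, 170, 169, 169, 168, 168, 169, 170, 170, 169, 172, 172, 171, 173, 173, 174, 174, 174, 173, 174]
```

View pics/crop3.png

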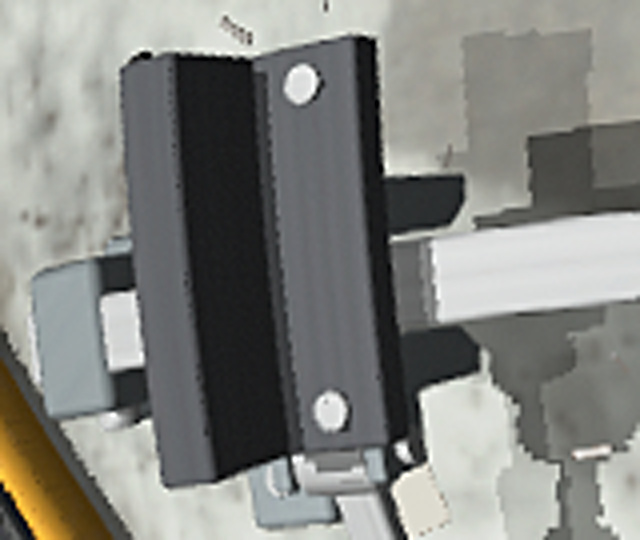

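```bash
python3 - <<'E'
from h import *
M=np.load("w2.npy");W=lambda u,v,z:onz(ray_wrist(M,(u,v)),z)
far=np.array([W(u,v,.1)[:2] for u,v in((180,123.2),(200,121.7),(225,119.3),(330,113),(350,112.3),(400,112),(430,112.5))])
near=np.array([W(u,v,.1)[:2] for u,v in((180,145),(200,143),(225,140.6),(330,135),(350,134.5),(400,134.6),(430,134.9))])
pf=np.polyfit(far[:,1],far[:,0],1);pn=np.polyfit(near[:,1],near[:,0],1)
print("fits x=a*y+b",pf,pn,"resid",far[:,0]-np.polyval(pf,far[:,1]),near[:,0]-np.polyval(pn,near[:,1]))
p=(pf+pn)/2;yaw=-np.arctan(p[0]);print("yaw",yaw,"width",(pf-pn)[1],p)
C=lambda u,v,z:W(30+(u+.5)/4-.5,70+(v+.5)/4-.5,z)[:2]
ex=np.array([np.cos(yaw),np.sin(yaw)]);ey=np.array([-ex[1],ex[0]]);o=np.array([p[1],0])
for n,q in(("sh far",C(176,57,.149)),("sh near",C(213,480,.149)),("sh L far",C(122,66,.149)),("sh L near",C(162,486,.149)),("crease far",C(258,60,.122)),("crease near",C(296,452,.122)),("ledge far",C(374,38,.122)),("ledge near",C(400,443,.122))):
    print(n,q,"holder xy",(q-o)@ex,(q-o)@ey)
g=cv2.imread("pics/w2.png",0)
print("held far edge",g[185:215,327].tolist());print("row230",g[230,250:365].tolist())
print("tool",M[:3,3])
E
```

```text
fits x=a*y+b [0.0085 0.5355] [0.0102 0.5187] resid [ 0.0005 -0.0002 -0.0002 -0.0003 -0.0001  0.0001  0.0002] [-0.0001 -0.0001  0.0001  0.0001  0.0001 -0.0001 -0.    ]
yaw -0.009359158664747805 width 0.016793087028763587 [0.0094 0.5271]
sh far [0.5773 0.1448] holder xy 0.04887968314959295 0.14527020123310458
sh near [0.499  0.1468] holder xy -0.02939847034475106 0.1465618328565356
sh L far [0.5786 0.1584] holder xy 0.05001875984683736 0.15885274984555472
sh L near [0.4991 0.16  ] holder xy -0.02941660397433516 0.1597293635653106
crease far [0.5776 0.1446] holder xy 0.04918292910540793 0.1450790044358214
crease near [0.4988 0.1451] holder xy -0.029610772738822688 0.14481294761265892
ledge far [0.5765 0.1168] holder xy 0.0483435949822518 0.11723930582379037
ledge near [0.4982 0.1196] holder xy -0.03000952745612278 0.11931749881283818
held far edge [170, 172, 176, 172, 163, 153, 148, 151, 133, 20, 35, 35, 44, 45, 38, 33, 36, 35, 38, 38, 38, 37, 37, 37, 36, 38, 36, 38, 37, 45]
row230 [107, 107, 105, 108, 111, 78, 84, 93, 97, 94, 93, 93, 95, 94, 93, 94, 94, 93, 95, 96, 96, 93, 93, 93, 92, 93, 93, 94, 94, 94, 93, 94, 95, 95, 96, 95, 93, 92, 94, 95, 95, 95, 95, 95, 95, 97, 98, 96, 95, 94, 95, 98, 97, 98, 97, 98, 98, 89, 63, 79, 84, 90, 94, 97, 94, 95, 95, 97, 97, 96, 95, 94, 95, 94, 93, 95, 94, 95, 93, 94, 94, 94, 94, 94, 93, 94, 93, 93, 92, 91, 90, 90, 94, 93, 94, 86, 80, 70, 58, 42, 53, 52, 50, 51, 51, 52, 51, 48, 54, 86, 99, 97, 98, 98, 96]
tool [ 0.45   -0.0302  0.2483]
```

```bash
python3 - <<'E'
from h import *
M=np.load("w2.npy");g=cv2.imread("pics/w2.png",0)
for p in((50,-10),(50,4)):
    w=M[:3,3]+M[:3,:3]@np.array([(p[0]-.5)/1e3,-(p[1]+3)/1e3,-.008]);print("pred shoulder top far corner",proj_wrist(M,w))
w=M[:3,3]+M[:3,:3]@np.array([.0495,-.031,.019]);print("pred ledge far left",proj_wrist(M,w))
print(g[205:225,335].tolist());print(g[186:202,265].tolist())
E
```

```text
pred shoulder top far corner [345.2528 212.9239]
pred shoulder top far corner [304.1395 212.9437]
pred ledge far left [250.8559 196.8663]
[37, 39, 37, 37, 38, 35, 38, 38, 35, 43, 70, 80, 85, 90, 96, 96, 94, 95, 94, 95]
[184, 181, 178, 177, 173, 172, 174, 187, 75, 24, 36, 39, 61, 83, 88, 94]
```

Call:
arm_command([
  [[3,-0.1,0],-1.7,0],
  [[6,-0.17,0],-1.7,0],
  [[7.73,-0.17,0],-1.7,0],
  [[7.73,-0.17,4],-1.7,0],
  [[7.73,-0.17,5],-1.7,0],
  [[7.73,-0.17,5],-1.7,0],
])

```text
t: 4.58
eef_pos: [0.5273, -0.0321, 0.1981]
ee_rot: [-3.141, 0.001, -0.011]
force: [-0.7, -0.1, -3.6]
gripper_width: 0.144
gripper_force: 69.6
```

Call:
arm_command([
  [[0.05,0,1.5],0,0],
  [[0.05,0,2.2],0,0],
  [[0.05,0,2.8],0,0],
  [[0.05,0,3.4],0,0],
])

```text
t: 5.08
eef_pos: [0.5279, -0.0315, 0.1641]
ee_rot: [3.141, -0.0, -0.01]
force: [0.5, 0.2, -3.0]
gripper_width: 0.148
gripper_force: 69.8
```

No resistance, so the notch is over the bar. Going on down.

Call:
arm_command([
  [[0,0,0.8],0,0],
  [[0,0,1.5],0,0],
  [[0,0,2.0],0,0],
  [[0,0,2.3],0,0],
  [[0,0,2.3],0,0],
])

```text
t: 5.7
eef_pos: [0.5279, -0.0315, 0.1413]
ee_rot: [3.141, -0.0, -0.01]
force: [0.6, 0.3, -3.7]
gripper_width: 0.145
gripper_force: 69.8
```

Call:
arm_command([
  [[0,0,0.1],0,0],
  [[0,0,0.2],0,0],
  [[0,0,0.2],0,0],
])

```text
t: 6.08
eef_pos: [0.528, -0.0315, 0.141]
ee_rot: [3.141, -0.002, -0.01]
force: [-5.7, 1.2, 18.0]
gripper_width: 0.149
gripper_force: 72.9
```

Call:
arm_command([
  [[0,0,-0.2],0,1],
  [[0,0,-0.2],0,1],
  [[0,0,-0.2],0,1],
  [[0,0,-0.2],0,1],
  [[0,0,-4],0,1],
  [[-3,0,-9],0,1],
  [[-7.5,0,-10.7],0,1],
  [[-7.5,0,-10.7],0,1],
  [[-7.5,0,-10.7],0,1],
])

```text
t: 7.2
eef_pos: [0.4532, -0.0308, 0.2464]
ee_rot: [3.141, -0.001, -0.01]
force: [0.3, 0.4, 0.1]
gripper_width: 0.999
gripper_force: 0.0
```

```bash
python3 - <<'E'
from h import *
o=get_obs();im=camera("wrist");cv2.imwrite("pics/w3.png",im);np.save("w3.npy",tcpT(o));print(o['t'],o['eef_pos'],o['ee_rot'],o['gripper_width'],o['force'])
E
```

```text
7.2 [ 0.4532 -0.0308  0.2464] [ 3.1414 -0.0007 -0.01  ] 0.9985653836200623 [0.3047 0.3832 0.0532]
```

View pics/w3.png

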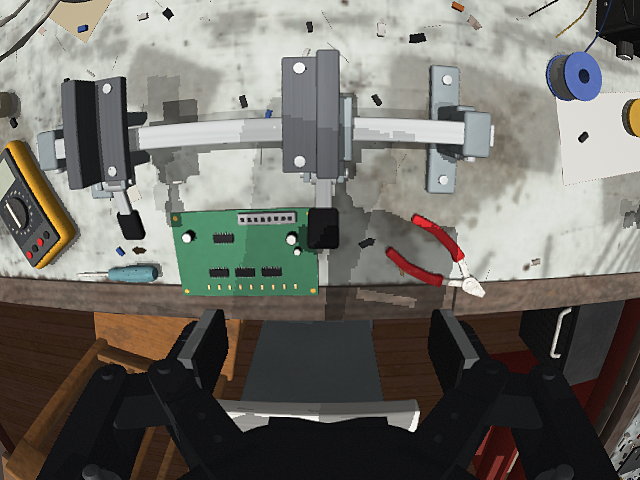

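The rest sits astride the bar at (312,120), its lever end is at (323,228), and the shoulder top's left edge is near u=317. Next is a measurement.

```bash
python3 - <<'E'
from h import *
M=np.load("w3.npy");W=lambda u,v,z:onz(ray_wrist(M,(u,v)),z)
g=cv2.imread("pics/w3.png",0)
for v in(70,160):print(g[v,278:345].tolist())
for n,p,z in(("sh far",(317,52),.149),("sh near",(316,177),.149),("shR far",(339,52),.149),("shR near",(338,177),.149),("fix far",(75,83),.149),("fix near",(82,187),.149),("lever near",(323,248),.13),("lever mid",(323,228),.132),("lever far",(323,208),.13),("pcb corner",(318,210),.005)):print(n,W(*p,z))
E
```

```text
[218, 219, 221, 178, 78, 133, 123, 123, 123, 126, 123, 123, 126, 126, 118, 114, 238, 255, 246, 243, 243, 242, 243, 245, 252, 255, 114, 124, 128, 130, 127, 124, 126, 126, 129, 129, 129, 111, 88, 97, 122, 129, 126, 127, 129, 126, 126, 122, 122, 122, 122, 121, 122, 122, 121, 120, 118, 118, 122, 114, 76, 106, 228, 211, 201, 199, 196]
[169, 169, 170, 174, 133, 90, 97, 98, 98, 97, 96, 98, 99, 99, 96, 73, 162, 237, 224, 221, 221, 220, 221, 220, 220, 227, 206, 124, 89, 97, 98, 97, 96, 98, 100, 99, 99, 92, 56, 84, 100, 102, 101, 100, 100, 101, 99, 101, 100, 98, 98, 97, 95, 94, 96, 96, 98, 95, 99, 83, 63, 58, 62, 62, 59, 57, 57]
sh far [ 0.5756 -0.0266  0.149 ]
sh near [ 0.4982 -0.0249  0.149 ]
shR far [ 0.5754 -0.0397  0.149 ]
shR near [ 0.4981 -0.0385  0.149 ]
fix far [0.5755 0.145  0.149 ]
fix near [0.4995 0.1466 0.149 ]
lever near [ 0.4446 -0.0282  0.13  ]
lever mid [ 0.46   -0.0285  0.132 ]
lever far [ 0.4737 -0.0286  0.13  ]
pcb corner [ 0.4407 -0.0213  0.005 ]
```

Call:
arm_command([
  [[-0.6,-0.23,0],0,0],
  [[-0.6,-0.23,0],0,0],
  [[-0.6,-0.23,0],0,0],
  [[-0.6,-0.23,0],0,0],
  [[-0.6,-0.23,4],0,0],
  [[-0.6,-0.23,7.5],0,0],
  [[-0.6,-0.23,9],0,0],
  [[-0.6,-0.23,10],0,0],
  [[-0.6,-0.23,11],0,0],
  [[-0.6,-0.23,11],0,0],
])

```text
t: 8.5
eef_pos: [0.4468, -0.0284, 0.1362]
ee_rot: [3.142, 0.0, -0.01]
force: [0.1, -0.1, -0.3]
gripper_width: -0.001
gripper_force: 0.1
```

Call:
arm_command([
  [[0,0,0.8],0,0],
  [[0,0,1.6],0,0],
  [[0,0,2.2],0,0],
  [[0,0,2.7],0,0],
  [[0,0,3.1],0,0],
  [[0,0,3.4],0,0],
])

```text
t: 9.25
eef_pos: [0.4461, -0.0283, 0.1019]
ee_rot: [-3.141, 0.002, -0.01]
force: [-6.1, -0.5, 8.6]
gripper_width: -0.0
gripper_force: 4.4
```

Call:
arm_command([
  [[0,0,0.15],0,0],
  [[0,0,0.3],0,0],
  [[0,0,0.3],0,0],
])

```text
t: 9.62
eef_pos: [0.4463, -0.0283, 0.0991]
ee_rot: [-3.141, 0.001, -0.01]
force: [-4.2, -0.0, 8.1]
gripper_width: 0.001
gripper_force: 4.3
```

Call:
arm_command([
  [[0,0,0.2],0,0],
  [[0,0,0.4],0,0],
  [[0,0,0.4],0,0],
])

```text
t: 10.0
eef_pos: [0.4468, -0.0284, 0.0952]
ee_rot: [3.142, 0.0, -0.01]
force: [-3.5, 0.1, 7.9]
gripper_width: 0.001
gripper_force: 4.6
```

Call:
arm_command([
  [[0,0,0.2],0,0],
  [[0,0,0.4],0,0],
  [[0,0,0.4],0,0],
])

```text
t: 10.38
eef_pos: [0.4476, -0.0285, 0.0915]
ee_rot: [3.141, -0.002, -0.01]
force: [-1.2, 0.3, 10.0]
gripper_width: -0.002
gripper_force: 4.8
```

Call:
arm_command([
  [[0,0,0.15],0,0],
  [[0,0,0.3],0,0],
  [[0,0,0.3],0,0],
])

```text
t: 10.75
eef_pos: [0.4483, -0.0286, 0.0889]
ee_rot: [3.141, -0.004, -0.01]
force: [0.5, 1.9, 15.5]
gripper_width: 0.001
gripper_force: 6.6
```

Call:
arm_command([
  [[0,0,0.15],0,0],
  [[0,0,0.15],0,0],
  [[0,0,-4],0,0],
  [[0,0,-9],0,0],
  [[0,0,-15],0,0],
  [[0,0,-15],0,0],
  [[0,0,-15],0,0],
])

```text
t: 11.62
eef_pos: [0.4467, -0.0283, 0.2378]
ee_rot: [3.142, -0.0, -0.01]
force: [0.8, -0.1, -1.1]
gripper_width: -0.002
gripper_force: 0.0
```

```bash
python3 - <<'E'
from h import *
o=get_obs();im=camera("wrist");np.save("w4.npy",tcpT(o));print(o['t'],o['eef_pos'],o['force'])
cv2.imwrite("pics/w4.png",im);cv2.imwrite("pics/crop4.png",cv2.resize(im[30:290,30:390],None,fx=2.2,fy=2.2,interpolation=cv2.INTER_CUBIC))
E
```

```text
11.625 [ 0.4467 -0.0283  0.2378] [ 0.8063 -0.1159 -1.1468]
```

View pics/crop4.png

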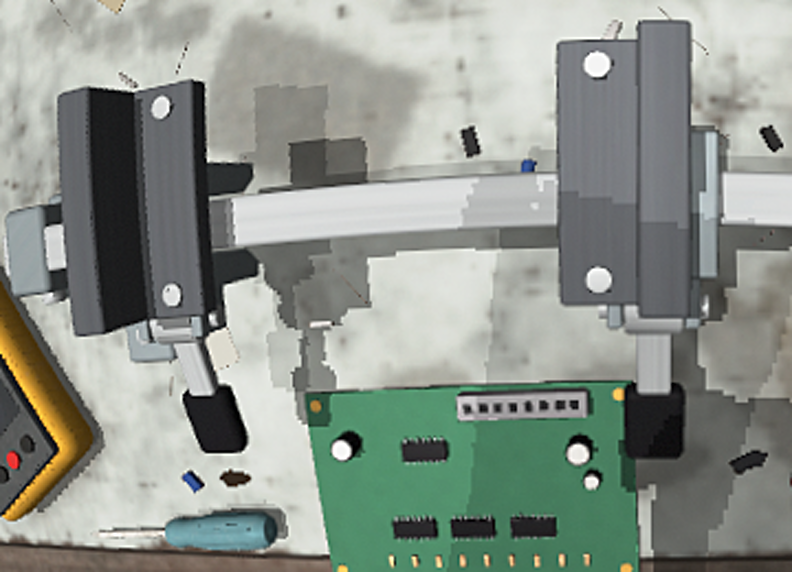

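```bash
python3 - <<'E'
from h import *
M=np.load("w4.npy");C=lambda u,v,z:onz(ray_wrist(M,(30+u/2.2,30+v/2.2)),z)
q=[C(*p,.149) for p in((638,24),(690,21),(638,328),(691,328))];f=[C(77+58,92,.149),C(*(137,92),.149)]
print(np.array(q));yaw=[np.arctan2(*(q[a]-q[b])[1::-1]) for a,b in((0,2),(1,3))];print("yaw",yaw)
fx=[C(136,92,.122),C(172,325,.122)]
O=np.mean(q,0)[:2]-[.010,-.003];print("origin",O)
cr=lambda p:((p-30)*2.2).round(1)
for nm,ox,oy in(("loose",O[0],O[1]),("fixed",.5271+.0014,.1495)):
  for a in(.9,1.0,1.1,1.22):
    t=np.radians(50)-a;r=[]
    for l,n in((32,5),(62,5),(62,-5)):
        x=-34-l*np.cos(t)+n*np.sin(t);z=32+l*np.sin(t)+n*np.cos(t)
        r.append(cr(proj_wrist(M,np.array([ox+x/1e3,oy,.062+z/1e3]))))
    print(nm,a,*r)
E
```

```text
[[ 0.5742 -0.0261  0.149 ]
 [ 0.575  -0.0397  0.149 ]
 [ 0.4917 -0.025   0.149 ]
 [ 0.4916 -0.0394  0.149 ]]
yaw [np.float64(-0.012331719865360321), np.float64(-0.0031091368789835394)]
origin [ 0.5231 -0.0295]
loose 0.9 [655.9 403.7] [656.8 485.2] [656.8 474.9]
loose 1.0 [655.9 402. ] [656.8 479.2] [656.7 466.9]
loose 1.1 [655.9 399.5] [656.7 471.9] [656.7 457.7]
loose 1.22 [655.9 395.4] [656.7 461.6] [656.6 445.3]
fixed 0.9 [188.2 401.1] [201.7 474.2] [213.3 465.2]
fixed 1.0 [192.4 399.5] [209. 469.] [219.9 458.1]
fixed 1.1 [196.4 397.2] [215.9 462.6] [225.9 449.8]
fixed 1.22 [201.  393.5] [223.5 453.3] [232.4 438.7]
```

```bash
python3 - <<'E'
from h import *
M=np.load("w4.npy");g=cv2.imread("pics/w4.png",0)
print("col332 r36-46",g[34:46,332].tolist(),"r165-250",list(enumerate(g[165:250,332].tolist(),165)))
print("leverL col325",list(enumerate(g[200:245,320].tolist(),200)))
print("fixed",list(enumerate(g[200:245,128].tolist(),200)))
E
```

```text
col332 r36-46 [225, 192, 148, 226, 234, 105, 104, 125, 122, 123, 123, 122] r165-250 [(165, 98), (166, 97), (167, 98), (168, 97), (169, 96), (170, 98), (171, 98), (172, 94), (173, 78), (174, 100), (175, 184), (176, 171), (177, 162), (178, 156), (179, 140), (180, 114), (181, 120), (182, 160), (183, 185), (184, 181), (185, 182), (186, 180), (187, 181), (188, 180), (189, 181), (190, 180), (191, 181), (192, 180), (193, 181), (194, 180), (195, 181), (196, 181), (197, 181), (198, 181), (199, 180), (200, 181), (201, 180), (202, 180), (203, 180), (204, 180), (205, 181), (206, 182), (207, 190), (208, 145), (209, 76), (210, 27), (211, 31), (212, 27), (213, 28), (214, 29), (215, 25), (216, 26), (217, 26), (218, 27), (219, 28), (220, 25), (221, 10), (222, 14), (223, 17), (224, 13), (225, 16), (226, 16), (227, 15), (228, 16), (229, 14), (230, 17), (231, 12), (232, 15), (233, 11), (234, 13), (235, 13), (236, 12), (237, 18), (238, 45), (239, 81), (240, 79), (241, 77), (242, 76), (243, 75), (244, 76), (245, 76), (246, 76), (247, 75), (248, 77), (249, 78)]
leverL col325 [(200, 161), (201, 160), (202, 
[... 284 characters left out ...]
), (228, 29), (229, 28), (230, 29), (231, 28), (232, 27), (233, 26), (234, 27), (235, 28), (236, 25), (237, 31), (238, 56), (239, 96), (240, 90), (241, 86), (242, 83), (243, 80), (244, 78)]
fixed [(200, 152), (201, 99), (202, 80), (203, 58), (204, 44), (205, 51), (206, 48), (207, 26), (208, 13), (209, 27), (210, 33), (211, 32), (212, 32), (213, 33), (214, 33), (215, 30), (216, 31), (217, 31), (218, 33), (219, 33), (220, 31), (221, 31), (222, 31), (223, 30), (224, 32), (225, 31), (226, 30), (227, 31), (228, 30), (229, 29), (230, 30), (231, 31), (232, 29), (233, 28), (234, 27), (235, 0), (236, 222), (237, 198), (238, 195), (239, 199), (240, 203), (241, 208), (242, 213), (243, 213), (244, 212)]
```

```bash
python3 - <<'E'
from h import *
M=np.load("w4.npy")
a=onz(ray_wrist(M,(332,38.7)),.149);b=onz(ray_wrist(M,(332,174)),.149);ox=(a+b)[0]/2-.010;print(a,b,ox)
for ox in(ox,.5271):
  for j in(1.0,1.05,1.1,1.16,1.22):
    t=np.radians(50)-j
    print(ox,j,[proj_wrist(M,np.array([ox+(-34-l*np.cos(t)+n*np.sin(t))/1e3,-.0295,.062+(32+l*np.sin(t)+n*np.cos(t))/1e3]))[1].round(1) for l,n in((32,5),(62,5))])
E
```

```text
[ 0.5755 -0.033   0.149 ] [ 0.4947 -0.0322  0.149 ] 0.5251320218547098
0.5251320218547098 1.0 [np.float64(210.2), np.float64(245.5)]
0.5251320218547098 1.05 [np.float64(209.7), np.float64(243.9)]
0.5251320218547098 1.1 [np.float64(209.1), np.float64(242.2)]
0.5251320218547098 1.16 [np.float64(208.2), np.float64(240.0)]
0.5251320218547098 1.22 [np.float64(207.2), np.float64(237.5)]
0.5271 1.0 [np.float64(207.7), np.float64(243.1)]
0.5271 1.05 [np.float64(207.2), np.float64(241.6)]
0.5271 1.1 [np.float64(206.6), np.float64(239.9)]
0.5271 1.16 [np.float64(205.7), np.float64(237.7)]
0.5271 1.22 [np.float64(204.8), np.float64(235.3)]
```

```bash
python3 - <<'E'
from h import *
for n,u in(("w3",328),("w4",332)):
    M=np.load(n+".npy");g=cv2.imread(f"pics/{n}.png",0)
    print(n,list(enumerate(g[30:62,u].tolist(),30)),list(enumerate(g[164:190,u].tolist(),164)))
    for s in(0,1):
        pass
E
```

```text
w3 [(30, 195), (31, 196), (32, 201), (33, 204), (34, 207), (35, 207), (36, 207), (37, 209), (38, 212), (39, 214), (40, 215), (41, 218), (42, 214), (43, 143), (44, 206), (45, 220), (46, 214), (47, 213), (48, 220), (49, 150), (50, 88), (51, 121), (52, 122), (53, 122), (54, 122), (55, 121), (56, 121), (57, 121), (58, 124), (59, 124), (60, 123), (61, 121)] [(164, 97), (165, 95), (166, 96), (167, 96), (168, 96), (169, 96), (170, 95), (171, 94), (172, 95), (173, 95), (174, 94), (175, 95), (176, 94), (177, 81), (178, 76), (179, 162), (180, 172), (181, 170), (182, 168), (183, 168), (184, 168), (185, 169), (186, 168), (187, 168), (188, 168), (189, 169)]
w4 [(30, 216), (31, 219), (32, 219), (33, 221), (34, 225), (35, 192), (36, 148), (37, 226), (38, 234), (39, 105), (40, 104), (41, 125), (42, 122), (43, 123), (44, 123), (45, 122), (46, 122), (47, 122), (48, 122), (49, 122), (50, 122), (51, 122), (52, 122), (53, 122), (54, 122), (55, 123), (56, 122), (57, 122), (58, 122), (59, 122), (60, 122), (61, 123)] [(164, 98), (165, 98), (166, 97), (167, 98), (168, 97), (169, 96), (170, 98), (171, 98), (172, 94), (173, 78), (174, 100), (175, 184), (176, 171), (177, 162), (178, 156), (179, 140), (180, 114), (181, 120), (182, 160), (183, 185), (184, 181), (185, 182), (186, 180), (187, 181), (188, 180), (189, 181)]
```

```bash
python3 - <<'E'
from h import *
for n,u,a,b in(("w3",328,49.1,178.7),("w4",332,38.8,174.3)):
    M=np.load(n+".npy");p=onz(ray_wrist(M,(u,a)),.149);q=onz(ray_wrist(M,(u,b)),.149);print(n,p,q,p[0]-q[0])
    for dz in(.003,):print(" if raised 3mm far/near",onz(ray_wrist(M,(u,a)),.152)[0],onz(ray_wrist(M,(u,b)),.152)[0])
E
```

```text
w3 [ 0.5773 -0.0331  0.149 ] [ 0.4971 -0.0323  0.149 ] 0.08025569688667172
 if raised 3mm far/near 0.5767562961397954 0.49755754715973716
w4 [ 0.5755 -0.033   0.149 ] [ 0.4946 -0.0322  0.149 ] 0.08088614700377827
 if raised 3mm far/near 0.5748078201997537 0.49502873052270346
```

```bash
python3 -c "
from workcell import *
print(close_job())"
```

```text
the job is handed in; nothing more can be done
None
```

The loose rest is astride the bar and fully down, with about 171 mm between the shoulder faces. Its lever is folded to the end stop (about 1.2 rad by the wrist camera). The board, cutters, multimeter and bottle were not touched, and the job is handed in; I have not seen the judge's verdict.

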